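Set the extractor's speed wheel and start it

TASK

On the dust extractor's control box, stroke the knurled speed wheel away from the robot with a fingertip, click by click, until it rests in the click where its orange stripe stands beside the green line; take the finger off it. Then press the green start button right down and let it come up again. The box stays standing on the bench where it is, neither lifted nor shoved along, and the other things are left alone.

Things in the scene. Friction and masses are not known exactly. Their poses are not given: they have to be found in the camera images.
- control_box: loose grey control box with an aluminium top plate, 120 (x) x 170 (y) x 59 mm high, about 1.5 kg, standing on the bench. Origin at the centre of its underside, z up; its x axis points from the robot's side of the box to its far side, within 0.4 rad of straight ahead. The wheel stands out of the top at y = -35 mm, the button at y = +45 mm.
- wheel_crown (a point): highest point of the speed wheel, mid-rim, at rest: x 0, y -35, z 73 mm in the box's frame, with the box's axes. The wheel is 70 mm across, 18 mm wide (along y), knurled black rubber, its axle level along the box's y. 14 mm of it stands above the top plate; a black guard cheek, 7 mm thick, on each side follows the rim 5 mm lower and carries the click lines.
- speed_wheel (a joint): angle of the wheel's orange stripe from the top, rad, positive towards the box's +x. Pushing the crown along the box's +x turns it positive, 35 mm of rim a radian. Four clicks: -0.75, -0.25, 0.25, 0.75 (17.5 mm of rim apart), which pull the free wheel in; white lines mark them, a green line the third (0.25). It starts resting in the first or second. Stops at -0.95 and 0.95.
- wheel_unit: the wheel with its axle; origin on the axle, mid-wheel. The axle is sprung: it yields straight down by up to 3 mm, from about 1.8 N at first to 8 N at the full 3 mm, then is rigid. The rim is grippy rubber (friction about 1). About 2 N along the rim takes the wheel out of any click; once past half-way it snaps into the next (left just half-way, it may stay there).
- start_button_top (a point): centre of the top face of the round green push button, 26 mm across, in a 38 mm black housing ring on the box's top plate; it stands 8 mm out of the ring, 73 mm above the bench, 80 mm from the wheel along the box's +y.
- start_button (a joint): how far the start button is pressed, m: 0 up, 0.006 fully down, which takes 5 N; it springs back.
- tape_measure: bystander: yellow tape measure lying flat, 79 x 86 x 35 mm; origin at the centre of its underside.
- sanding_block: bystander: cork sanding block, 62 x 100 x 32 mm; origin at the centre of its underside.
- glue_bottle: bystander: white glue bottle with a yellow nozzle, standing, 54 mm across, 168 mm high; origin at the centre of its underside.
- paint_tin: bystander: round closed paint tin, 77 mm across and 77 mm high; origin at the centre of its underside.
- pink_tray: bystander: small open pink tray, 70 x 100 x 30 mm; origin at the centre of its underside.

How it is judged:
By the outcome, as a careful person would: the job done as asked, in the order asked, and still so for the second after the job is handed in, with the robot touching nothing.
It also fails if it takes over 45 s, if anything falls off the work surface, if the arm or the gripper's body presses on something with over 40 N, if the wrist force passes 120 N, or if a joint passes its speed limit or range.

ROBOT

A 6-joint arm with a two-finger parallel gripper is mounted at the origin on a cart in front of the work surface, level with it; the furniture and walls round the work are solid. World frame = base frame: x ahead of the robot, y to its left, z up, the work surface at z = 0. Lengths are in m, angles in rad, forces in N, time in s.
With the tool pointing down it reaches from about 0.275 to 0.875 m from the base axis. Payload 12.5 kg.
Tool frame: the origin (TCP) lies on the centre line of the jaws, within the pads' length; the fingertips stand r.finger_overhang ahead of it and the grasp point (between the pads) lies 3 mm ahead of it (r.finger_overhang is the distance from the TCP to the fingertips, in m); z points along the fingers, y is the direction in which the jaws open and shut (so a half turn about z gives the same grasp; the last joint's range is limited). The gripper opens to 85 mm and grips with 20 to 120 N. Pads are 22 mm wide; open, the fingers measure 114 mm over their backs; the gripper's body (76 mm by 85 mm) begins 54 mm behind the grasp point. The pads swing forward as they close: fully open they stand 13 mm farther back than shut.
Start: joints at [-1.385, 0.351, 1.652, -0, 1.139, -0.085], TCP at [0.147, -0.53, 0.253] pointing down, gripper open.
Joint ranges: [-2.75, 2.75], [-0.79, 2.1], [0.01, 2.65], [-1.57, 4.71], [0.07, 3.14], [-2.87, 2.87]. Speed limits (rad/s): [2.22, 2.22, 2.79, 3.14, 3.14, 3.14].

INTERFACE

Orientations are given as a unit quaternion [x, y, z, w].
In Python, from cell import r, optics gives the robot as it stands. The module is installed in compiled form; this text tells all that it offers. Calls block until the motion is done:
- r.move_to(position, orientation): joint-space move of the TCP to a pose.
- r.move_linear(position, rot=None, vel=0.15): straight line of the TCP; rot=None keeps the orientation; vel is the mean speed in m/s.
- r.set_joints(angles): joint-space move.
- r.set_gripper(opening, squeeze=None): opening from 0.0 (shut) to 1.0 (fully open); squeeze is the grip in N (None keeps the last); returns when the fingers have stopped.
- r.sleep(seconds).
- r.inverse_kinematics(position, orientation): joint angles nearest the present ones, or None.
- optics.get_image(name): name is "scene" or "top"; returns a dict with "pixels" (384x512x3 uint8, red, green, blue), "depth" (384x512 float32, m along the optical axis (not along the pixel's ray), 0 where there is no reading), "fx", "fy", "cx", "cy" (pixels), "camera_from_world" (4x4, takes a point from world to camera coordinates). Camera axes: x right, y down, z forward; pixel columns grow to the right and rows downward; lengths in m; the calibration is good to about 2 mm. A picture is of the moment at which its call begins.
A pose or a line that the arm cannot do raises r.PlanningError and nothing moves.
- r.hand_in(): hands the job in, once; it reports no verdict.
Readings, each from a call of its own:
- r.current_t(): time.
- r.current_q(): joint angles.
- r.current_qvel(): joint speeds.
- r.current_effort(): joint torques, N m.
- r.current_tool_pos(): TCP position.
- r.current_ee_rot(): TCP orientation.
- r.current_contact_force(): force on the tool from outside, world axes, zero at the start.
- r.current_torque(): the same for the moment, N m.
- r.current_opening(): opening from 0.0 (shut) to 1.0 (fully open).
Only numpy, scipy, OpenCV 4.12 (cv2) and the standard library are available. Lean on these libraries where they do the work, as an engineer would, in place of code of your own. Each camera call takes 0.05 s, during which the arm holds its last target. There are 200 camera calls.

## Working session

There is one attempt and no reset: what is moved stays moved. The work goes in short steps, each a Python script; the robot and the scene stay as the last script left them, time stands still between calls to the robot, and variables do not carry over. Pictures are saved under pics/ and viewed, about 8 in all and at most 12, crops included, and the job is handed in when it is done.

```bash
mkdir -p pics
python3 - <<'E'
from cell import r, optics
import cv2,numpy as np
for n in("scene","top"):
    d=optics.get_image(n); np.save(f"pics/{n}.npy",d,allow_pickle=True)
    cv2.imwrite(f"pics/{n}0.png",cv2.cvtColor(d["pixels"],cv2.COLOR_RGB2BGR))
    c=np.linalg.inv(d["camera_from_world"]);print(n,d["fx"],d["cx"],d["cy"],c.round(3).tolist())
print(r.current_t(),r.current_ee_rot(),r.finger_overhang,r.current_contact_force())
E
```

```text
scene 422.0673486502664 256.3342695657429 196.19883939123233 [[0.447, -0.405, 0.798, -0.46], [-0.894, -0.18, 0.41, -0.704], [-0.023, -0.897, -0.442, 0.633], [0.0, 0.0, 0.0, 1.0]]
top 470.49681391854625 252.06624061174603 190.94524255466345 [[0.003, -0.985, 0.174, 0.286], [-1.0, -0.003, 0.002, -0.236], [-0.001, -0.174, -0.985, 1.433], [0.0, 0.0, 0.0, 1.0]]
0.1 [ 9.90848371e-01  1.34978512e-01 -1.00540293e-05 -5.53612879e-04] 0.022 [-0.86171291  0.00717597  0.13567202]
```

View pics/scene0.png

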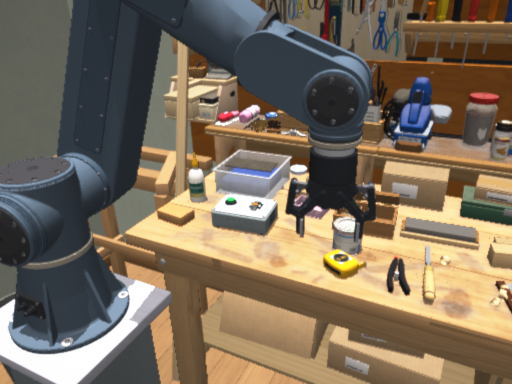

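View pics/top0.png

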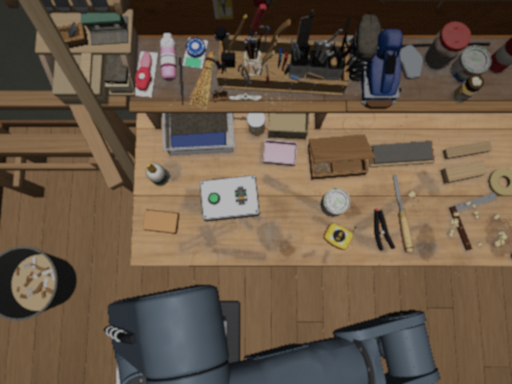

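Top view: control box at about (230,198), green button (213,198), wheel (242,197). Scene view: box at (245,212). Next I measure the box.

```bash
cat > h.py <<'E'
import numpy as np,cv2
def ray(d,uv,z):
    T=np.linalg.inv(d["camera_from_world"]);uv=np.atleast_2d(uv).astype(float)
    v=np.c_[(uv[:,0]-d["cx"])/d["fx"],(uv[:,1]-d["cy"])/d["fy"],np.ones(len(uv))]@T[:3,:3].T
    o=T[:3,3];return o+v*((z-o[2])/v[:,2])[:,None]
def proj(d,p):
    p=np.atleast_2d(p);c=p@d["camera_from_world"][:3,:3].T+d["camera_from_world"][:3,3]
    return np.c_[d["fx"]*c[:,0]/c[:,2]+d["cx"],d["fy"]*c[:,1]/c[:,2]+d["cy"]]
def hsv(d):return cv2.cvtColor(d["pixels"],cv2.COLOR_RGB2HSV)
def green(d,win):
    m=cv2.inRange(hsv(d),(45,120,60),(85,255,255));w=np.zeros_like(m);x0,y0,x1,y1=win;w[y0:y1,x0:x1]=m[y0:y1,x0:x1];return w
def biggest(m):
    return max(cv2.findContours(m,cv2.RETR_EXTERNAL,cv2.CHAIN_APPROX_NONE)[0],key=cv2.contourArea)
E
python3 - <<'E'
from h import *
D={n:np.load(f"pics/{n}.npy",allow_pickle=True).item() for n in("scene","top")}
t=D["top"];s=D["scene"]
for n,d,win in(("top",t,(195,170,265,225)),("scene",s,(205,185,285,240))):
    c=biggest(green(d,win))[:,0];m=cv2.moments(c);uv=np.array([m["m10"],m["m01"]])/m["m00"]
    print(n,"button",uv,ray(d,uv,.073).round(4),"bbox",cv2.boundingRect(c))
h=hsv(t);m=np.zeros(h.shape[:2],np.uint8);m[168:226,190:270]=cv2.inRange(h,(0,0,120),(179,45,255))[168:226,190:270]
c=biggest(m)[:,0];P=ray(t,c,.059)[:,:2].astype(np.float32);rc=cv2.minAreaRect(P);print("plate",rc,cv2.boxPoints(rc).round(3).tolist())
a=cv2.resize(cv2.cvtColor(t["pixels"][170:226,195:265],cv2.COLOR_RGB2BGR),None,fx=8,fy=8,interpolation=cv2.INTER_CUBIC)
b=cv2.resize(cv2.cvtColor(s["pixels"][185:241,208:282],cv2.COLOR_RGB2BGR),None,fx=8,fy=8,interpolation=cv2.INTER_CUBIC)
b=b[:, :592]
o=np.zeros((600,0,3),np.uint8)
cv2.imwrite("pics/crop1.png",cv2.resize(np.hstack([a[:,150:560],b[:,200:560]]),None,fx=1,fy=1))
E
```

```text
top button [213.42045455 197.71590909] [[ 0.5053 -0.121   0.073 ]] bbox (210, 194, 8, 9)
scene button [230.27083333 199.97916667] [[ 0.4964 -0.1251  0.073 ]] bbox (227, 198, 8, 5)
plate ((0.5112437605857849, -0.16529956459999084), (0.1161123737692833, 0.16886666417121887), 5.998411178588867) [[0.4449999928474426, -0.08699999749660492], [0.4620000123977661, -0.2549999952316284], [0.578000009059906, -0.24300000071525574], [0.5600000023841858, -0.07500000298023224]]
```

View pics/crop1.png

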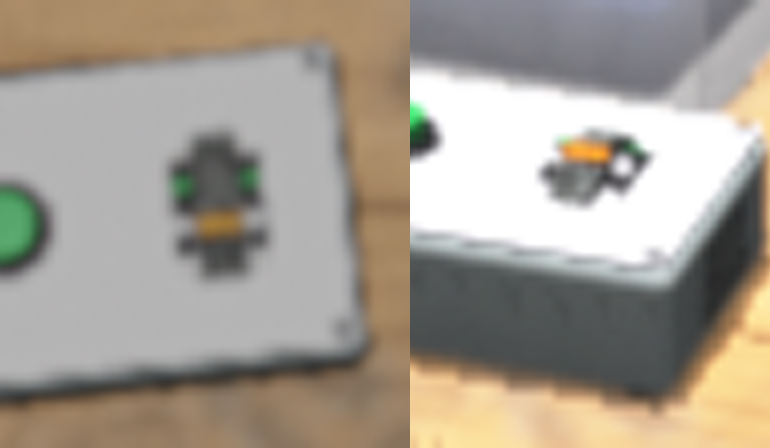

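The stripe sits beside the near white line, one click before the green: second click (-0.25), so one click to go. The box yaw is about 0.10 rad and the wheel crown is near (0.514, -0.200). I'll approach with the gripper shut, then look again.

```bash
cat >> h.py <<'E'
yaw=0.104;C=np.array([.511,-.165]);ex=np.array([np.cos(yaw),np.sin(yaw)]);ey=np.array([-ex[1],ex[0]])
Q=[np.cos(yaw/2),np.sin(yaw/2),0,0]
def W(x,y,tip,ov): return [*(C+x*ex+y*ey),tip+ov]   # box-frame xy, world tip height -> TCP
E
python3 - <<'E'
from h import *
from cell import r, optics
o=r.finger_overhang
r.set_gripper(0.0); print(r.current_t(),r.finger_overhang)
r.move_to(W(-.007,-.035,.13,o),Q); print(r.current_t())
r.move_linear(W(-.007,-.035,.081,o)); r.sleep(.2)
print(r.current_t(),r.current_tool_pos(),r.current_ee_rot(),r.current_contact_force())
s=optics.get_image("scene");t=optics.get_image("top")
g=lambda d,a:cv2.resize(cv2.cvtColor(d["pixels"][a[1]:a[3],a[0]:a[2]],cv2.COLOR_RGB2BGR),(480,300),interpolation=cv2.INTER_CUBIC)
cv2.imwrite("pics/near.png",np.vstack([g(s,(200,165,296,225)),g(t,(180,160,276,220))]))
E
```

```text
0.8667 0.022
2.675
3.35 [ 0.50812323 -0.20086626  0.10401163] [9.98651817e-01 5.19021542e-02 7.38326252e-04 4.12261422e-04] [0.65044962 0.17346183 0.2117747 ]
```

View pics/near.png

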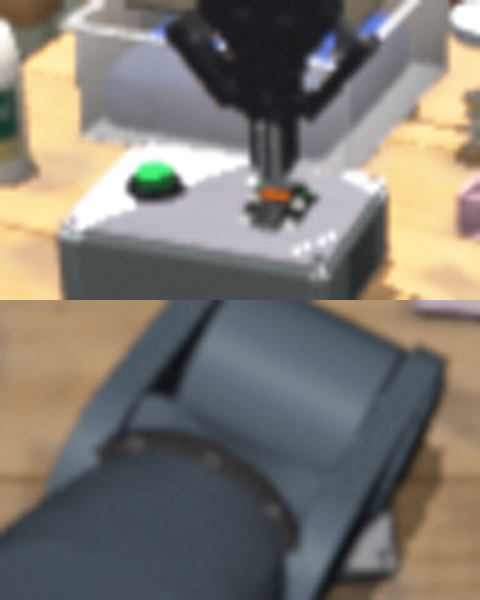

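Scene crop: the shut fingertip hangs just above the wheel (pixel ≈ (254,201)), with the orange stripe at about (255,203.6). Before touching I'll check the stripe and button predictions against this view.

Run:
```python
from h import *
for n,win in(("scene",(245,185,275,225)),("top",(230,180,256,215))):
    d=np.load(f"pics/{n}.npy",allow_pickle=True).item();x0,y0,x1,y1=win
    m=np.zeros((384,512),np.uint8);m[y0:y1,x0:x1]=cv2.inRange(hsv(d),(5,130,100),(22,255,255))[y0:y1,x0:x1]
    ys,xs=np.nonzero(m);uv=[xs.mean(),ys.mean()];z=.038+.035*np.cos(.25)
    p=ray(d,uv,z)[0];b=p[:2]-C
    print(n,len(xs),uv,p.round(4),"box frame",b@ex,b@ey,"pred px",proj(d,[*(C-.0087*ex-.035*ey),z]))
    # top-of-button, edge midpoint in bbox; predicted
    print("button pred px",proj(d,[*(C+.045*ey),.073]),"tip px",proj(d,[.5081,-.2009,.081]))
```

```text
scene 11 [np.float64(254.72727272727272), np.float64(203.45454545454547)] [ 0.5078 -0.2003  0.0719] box frame -0.006897923775557047 -0.03481007072297052 pred px [[254.56796555 203.73411257]]
button pred px [[230.52115419 198.31158354]] tip px [[254.87825779 200.65220972]]
top 9 [np.float64(240.44444444444446), np.float64(197.66666666666666)] [ 0.5058 -0.2001  0.0719] box frame -0.008786641872207512 -0.03441229875529459 pred px [[240.64121495 197.61765667]]
button pred px [[213.15504934 197.35996569]] tip px [[240.6324392  196.40091644]]
```

Both views agree within 2 mm and confirm the stripe is in the second click. Now I lower the finger until it touches, watching the force.

Run:
```python
from h import *
from cell import r, optics
o=r.finger_overhang
f0=r.current_contact_force()
for z in np.arange(.076,.0694,-.0007):
    r.move_linear(W(-.007,-.035,z,o),vel=.02); r.sleep(.05)
    f=r.current_contact_force()-f0; print(round(z,4),r.current_tool_pos()[2]-o,f.round(2))
    if f[2]>4.5: break
print(r.current_t())
```

```text
0.076 0.07592019159871896 [ 0.21 -0.21  1.15]
0.0753 0.075322840964053 [ 0.06 -0.05  0.35]
0.0746 0.0745844759696613 [-0.71 -0.28 -0.46]
0.0739 0.07389044078403298 [-0.57 -0.9  -0.31]
0.0732 0.07318478689547045 [-1.06 -0.05  0.75]
0.0725 0.07258398652012135 [ 0.3  -1.49  1.72]
0.0718 0.07189393334498614 [-0.89 -0.36  3.97]
0.0711 0.07118606359206647 [-0.69 -0.65  4.98]
6.0
```

Contact came at z ≈ 0.073 as expected, with 5 N at about 1.9 mm of yield. Stroking one click now.

Run:
```python
from h import *
from cell import r, optics
o=r.finger_overhang;z=.0711
for x in (-.003,.001,.005,.0085):
    r.move_linear(W(x,-.035,z,o),vel=.03); r.sleep(.05); f=r.current_contact_force()
    print(x,(f[:2]@ex).round(2),f[2].round(2))
r.sleep(.2)
r.move_linear(W(.0085,-.035,.09,o),vel=.05); r.move_linear(W(-.02,-.035,.2,o),vel=.2)
r.set_joints(np.r_[-1.2,r.current_q()[1:]]); r.sleep(.2)
print(r.current_t())
s=optics.get_image("scene");t=optics.get_image("top")
g=lambda d,a:cv2.resize(cv2.cvtColor(d["pixels"][a[1]:a[3],a[0]:a[2]],cv2.COLOR_RGB2BGR),(480,300),interpolation=cv2.INTER_CUBIC)
cv2.imwrite("pics/after1.png",np.vstack([g(s,(220,178,284,218)),g(t,(200,175,264,215))]))
for n,d,win in(("scene",s,(245,185,275,225)),("top",t,(230,180,256,215))):
    x0,y0,x1,y1=win;m=np.zeros((384,512),np.uint8);m[y0:y1,x0:x1]=cv2.inRange(hsv(d),(5,130,100),(22,255,255))[y0:y1,x0:x1]
    ys,xs=np.nonzero(m)
    if len(xs):
        b=ray(d,[xs.mean(),ys.mean()],.0719)[0][:2]-C;print(n,len(xs),b@ex,b@ey)
    c=biggest(green(d,(205,185,238,210)))[:,0].mean(0);print(c,ray(d,c,.073))
```

```text
-0.003 -0.13 4.33
0.001 -0.06 4.76
0.005 1.24 5.47
0.0085 2.15 4.27
10.375
[230.44444444 199.94444444] [[ 0.49680774 -0.12541573  0.073     ]]
top 13 0.008647971779102745 -0.03410832577427433
[213.33333333 197.76190476] [[ 0.50513788 -0.1207861   0.073     ]]
```

View pics/after1.png

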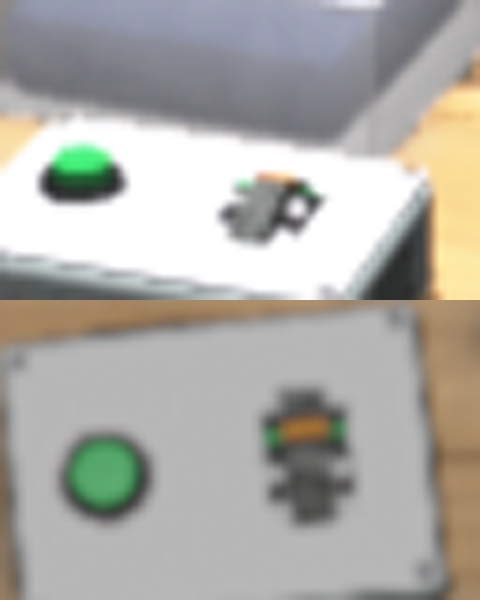

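The stripe now lies between the two green lines (box x = +8.6 mm, i.e. +0.25 rad) and the box hasn't moved. Next, the button.

Run:
```python
from h import *
from cell import r, optics
o=r.finger_overhang
r.move_to(W(0,.045,.15,o),Q); r.move_linear(W(0,.045,.078,o),vel=.1); r.sleep(.1)
f0=r.current_contact_force()
for z in (.074,.072,.070,.068,.067,.0665,.066,.0655,.065,.0645):
    r.move_linear(W(0,.045,z,o),vel=.03); r.sleep(.08)
    f=r.current_contact_force()-f0; print(z,(r.current_tool_pos()[2]-o).round(4),f.round(2))
    if f[2]>12: break
r.sleep(.3); print((r.current_contact_force()-f0).round(2))
r.move_linear(W(0,.045,.09,o),vel=.05); r.move_linear(W(0,.045,.2,o),vel=.2)
r.set_joints(np.r_[-1.2,r.current_q()[1:]]); r.sleep(.2)
print(r.current_t(),r.current_contact_force())
s=optics.get_image("scene");t=optics.get_image("top")
g=lambda d,a:cv2.resize(cv2.cvtColor(d["pixels"][a[1]:a[3],a[0]:a[2]],cv2.COLOR_RGB2BGR),(480,300),interpolation=cv2.INTER_CUBIC)
cv2.imwrite("pics/after2.png",np.vstack([g(s,(220,178,284,218)),g(t,(200,175,264,215))]))
c=biggest(green(t,(205,185,238,210)))[:,0].mean(0);print(c,ray(t,c,.073))
```

```text
0.074 0.074 [-0.41  1.76  0.71]
0.072 0.0721 [0.79 0.26 1.6 ]
0.07 0.0701 [1.04 0.61 2.73]
0.068 0.0681 [ 1.44 -0.22  4.27]
0.067 0.0671 [ 2.55 -0.12  5.68]
0.0665 0.067 [-0.62  0.73 11.12]
0.066 0.0669 [-2.13  1.55 17.86]
[-1.61  1.17 17.01]
18.925 [-0.23879637  0.07325636 -0.01024001]
[213.5        197.81818182] [[ 0.50497245 -0.12127704  0.073     ]]
```

View pics/after2.png

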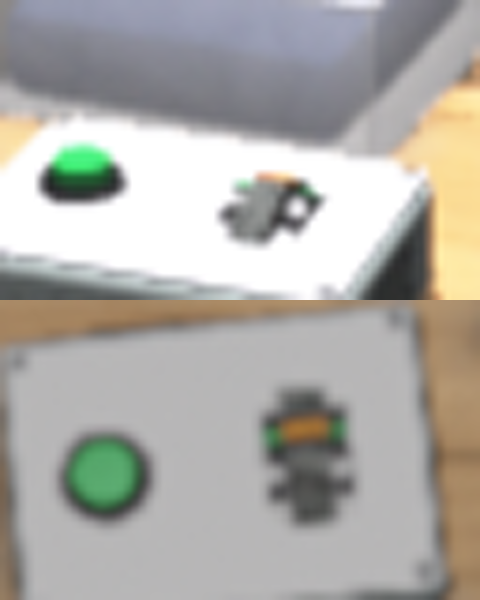

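The button reached its stop (5.7 N at 67 mm, then rigid up to 17 N) and came back up. The stripe is still beside the green line and the box hasn't moved, so I'm handing in.

```bash
python3 -c "
from cell import r
r.hand_in(); print(r.current_t())"
```

```text
the job is handed in; nothing more can be done
the job is handed in; nothing more can be done
```

The job is done and handed in at about 19 s of the 45 s allowed.

- **Wheel:** It started in the second click. I stroked it one click away from the robot with about 5 N of downward force and lifted the finger off. The stripe then measured +8.6 mm from the box's centre line (+0.25 rad), beside the green line, and it was still there in the last picture.
- **Button:** I then pressed it to its stop: 5.7 N at 67 mm height, after which it went rigid and I held about 17 N. In the last picture it looks as it did before the press, so it came back up.
- **Box:** It stayed where it was. The button's measured position was the same before and after to within 0.5 mm.
- **Contact:** The wrist force was about zero at the end, with the arm clear of everything. Nothing else was touched, though I did not measure the bystanders again afterwards.

**One disagreement:** the button's position from the scene view was about 9 mm off the top view. I put this down to the button's green side showing in that view. The stripe agreed within 2 mm between the two views, and contact came at the expected height.

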